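Empty the pastel stubs and balance the lid

TASK

Tip the three pastel stubs out of the small open-ended wooden scoop into the open reclaim box, then stand the empty scoop flat on the counter again. Then take the box's fallen-back lid by its brass bar, swing it up to its balance point (the board standing straight up) and hold it there for me, so that I can fit a stay: finish while still gripping the bar, with the lid still. Do not let the lid drop or go over and shut, and leave the other things on the counter where they are.

Things in the scene. Friction and masses are not known exactly. Their poses are not given: they have to be found in the camera images.
- box: dark wooden reclaim box, fixed to the counter, open on top: 180 (its x) x 140 (its y) x 100 mm high, walls and floor 8 mm. Origin: centre of its underside. Its -x side (white blank label) faces the robot roughly; the lid is hinged along its -y rim, parallel to its x axis
- box_mouth (a point): centre of the box's open mouth, level with its rim, 100 mm above the counter; axes as the box
- lid_hinge (a point): middle of the lid's hinge line, on the box's -y rim, 105 mm above the counter; axes as the box, the hinge line is x
- lid (a joint): angle of the lid, rad: 0 shut (flat over the box), 1.571 straight up = balance point (its weight right above the hinge), 2.4 fallen back against its stop, leaning out over the box's -y side, where it starts. Nearly free hinge, no stay: it falls to one side or the other if let go. The lid weighs about 0.2 to 0.4 kg
- lid_bar (a point): middle of the lid's round brass bar, 12 mm thick, parallel to the hinge, 185 mm from the hinge line, in the plane of the lid board. 110 mm of it is free between its two arms, with a 39 mm gap between it and the board's edge (board 180 x 137 x 10 mm). When the lid stands up the bar is right above the hinge, 290 mm above the counter. The bar is round, so it can turn between fingers that pinch it across the hinge line
- scoop_mid (a point): light wooden sorting scoop, loose, 160 g: 150 (its x) x 60 (its y) x 36 mm high, walls and floor 5 mm, no wall at its -x end (the pouring end, which faces the robot roughly at the start). This point is its centre, half-way up (18 mm above its underside). Can be pinched across its 60 mm width
- stub1_mid (a point): red hard pastel stub, a square bar 45 x 18 x 18 mm, 22 g, lying lengthwise in the scoop; this point is its centre, x along its length
- stub2_mid (a point): brown hard pastel stub, a square bar 45 x 18 x 18 mm, 22 g, lying lengthwise in the scoop; this point is its centre, x along its length
- stub3_mid (a point): orange hard pastel stub, a square bar 45 x 18 x 18 mm, 22 g, lying lengthwise in the scoop; this point is its centre, x along its length
- jar: amber jar with a brass cap, 64 mm across, 100 mm high, origin under its centre; leave alone
- mug: blue mug, 76 mm across, 85 mm high, handle at its +y, origin under its centre; leave alone
- brush: dusting brush, roughly 200 mm long and under 30 mm high, lying on the counter along its x, origin on the counter; leave alone
- cork_block: cork sanding block 70 x 50 x 30 mm, origin under its centre; leave alone
Mind the look-alikes: they are no part of the job. Leave any green or orange look-alike of the part that bears scoop_mid alone. Leave any green or turquoise look-alike of the part that bears stub2_mid alone.

How it is judged (in metres and radians):
On the way, in this order (a step that is already met when the one before it is completed fails the run):
1. all three stubs lie in the reclaim box (x of stub1_mid in the frame of box between -0.085 and 0.085 m and y of stub1_mid in the frame of box between -0.065 and 0.065 m and z of each of stub1_mid, stub2_mid, stub3_mid in the frame of box below 0.09 m and x of stub2_mid in the frame of box between -0.085 and 0.085 m and y of stub2_mid in the frame of box between -0.065 and 0.065 m and x of stub3_mid in the frame of box between -0.085 and 0.085 m and y of stub3_mid in the frame of box between -0.065 and 0.065 m), for 0.2 s.
2. the scoop stands flat on the counter again (height (world z) of scoop_mid between 0.012 and 0.024 m and angle between scoop_mid's own z axis and vertical below 0.12 rad), for 0.3 s.
3. the lid is held still and upright at its balance point (value of joint lid between 1.4708 and 1.6708 rad and velocity of joint lid between -0.1 and 0.1 rad/s and contact force between the fingers and lid above 1 N), for 0.3 s.
At the end, for the whole second after the job is handed in: All three stubs are inside the box below its rim; the scoop stands upright on the counter (centre within 6 mm of resting height, tilt under 0.12 rad); the lid is within 0.10 rad of straight up, turning slower than 0.1 rad/s, and the fingers hold it with at least 1 N (all of step 1 and all of step 2 and all of step 3); the arm keeps its last pose, push and grip.
It fails at once if the lid goes over towards shut (value of joint lid below 1.15 rad).
It fails at once if the lid is let fall or flung (velocity of joint lid above 3.5 rad/s or velocity of joint lid below -3.5 rad/s).
It fails at once if another thing on the counter is pushed out of place (over 30 mm) (distance of any of jar, mug, brush, cork_block from where it was at the start of the episode above 0.03 m).
It also fails if it takes over 72 s, if anything falls off the work surface, if the arm or the gripper's body presses on something with over 40 N, if the wrist force passes 120 N, or if a joint passes its speed limit or range.

ROBOT

A 6-joint arm with a two-finger parallel gripper is mounted at the origin on the work surface. World frame = base frame: x ahead of the robot, y to its left, z up, the work surface at z = 0. Lengths are in mm, angles in degrees, forces in N, time in s.
With the tool pointing down it reaches from about 350 to 850 mm from the base axis. Payload 8.1 kg.
Tool frame: the origin (TCP) lies at the centre of the arm's flange, where the gripper is bolted on; the fingertips stand 173 mm ahead of it and the grasp point (between the pads) lies 155 mm ahead of it; z points along the fingers, y is the line along which they close (so a half turn about z gives the same grasp; the last joint's range is limited). The gripper opens to 85 mm and grips with 20 to 120 N. Pads are 22 mm wide; open, the fingers measure 114 mm over their backs; the gripper's body (76 mm by 85 mm) begins 54 mm behind the grasp point. The pads swing forward as they close: fully open they stand 13 mm farther back than shut.
Start: joints at [60.653, 7.471, 85.268, -0, 87.261, -4.893], TCP at [248.356, 546.192, 404.692] pointing down, gripper open.
Joint ranges: [-169.43, 169.43], [-51.17, 129.36], [1.28, 143.12], [-76.62, 256.62], [0, 156.53], [-152.29, 152.29]. Speed limits (degrees/s): [136.94, 136.94, 159.86, 180, 180, 180].

INTERFACE

Orientations are given as [roll, pitch, yaw] about the fixed x, y, z axes, in that order (R = Rz(yaw) Ry(pitch) Rx(roll)).
In Python, from bench import * gives the robot as it stands.
- The arm moves only by the shell command python3 -m jog 'ROWS' [FORCE]. ROWS is text: rows parted by semicolons, each of 7 numbers parted by spaces: the shift along the tool's x, y, z scaled (see below), then the turn, a rotation vector about the tool's x, y, z scaled (see below), then the closure, from -1 (fully open) to 1 (shut). In form: tx ty tz wx wy wz hand; .... A call has 1 to 5 rows; each row shifts and turns the commanded pose from where the row before left it, along the tool's axes as they then stand; what a row does not reach is not made up. The controller multiplies each number of a shift by 0.1 m and each number of a turn by 60 degrees. A row lasts 1/8 s, in which the tool goes at most 62.5 mm and 10.7 degrees, less where a joint would pass 70% of its speed; a pose out of reach is approached as far as the arm can. A call with a number of a shift or a turn outside -1 to 1 is refused whole. A call with a gripper value outside its range is refused whole. The fingers move at their own pace and stop on an object; FORCE is the grip in N (left out, the last holds). Time passes only in rows, so rows that do not move let the fingers close. It gives the time, the measured TCP pose, the force, the opening and the grip force at its end, in the units of the state.
- sense(): the state, without advancing time (a new reading comes with each control period).
- snapshot(name): name is "scene" or "top" or "wrist"; returns a dict with "img" (480x640x3 uint8, red, green, blue), "fx", "fy", "cx", "cy" (pixels), "extrinsics" (4x4, takes a point from camera to world coordinates). Camera axes: x right, y down, z forward; pixel columns grow to the right and rows downward; lengths in mm; the calibration is good to about 2 mm. The wrist camera is an equidistant fisheye: a pixel r from the principal point sees the ray r / f radians off the axis. A picture is of the moment at which its call begins. There is no depth.
- hand_in(): hands the job in; it is judged then, once.
The state is a dict: "time": time; "joint_pos": joint angles; "qd": joint speeds; "joint_efforts": joint torques, N m; "tool_pos": TCP position; "tcp_rot": TCP orientation; "ft_force": force on the tool from outside, world axes, zero at the start; "wrist_torque": the same for the moment, N m; "finger_gap": finger opening in mm; "grip_force": force on a finger pad.
Only numpy, scipy, OpenCV 4.12 (cv2) and the standard library are available. Lean on these libraries where they do the work, as an engineer would, in place of code of your own. Each camera call takes 0.05 s, during which the arm holds its last target. There are 200 camera calls.

## Working session

There is one attempt and no reset: what is moved stays moved. The work goes in short steps, Python scripts to look and compute and a shell command to move; the robot and the scene stay as the last step left them, time stands still between calls to the robot, and variables do not carry over. Pictures are saved under pics/ and viewed, at most 10 in all, crops included, and the job is handed in when it is done.

```bash
mkdir -p pics; ls
python3 - <<'E'
from bench import *
import cv2,numpy as np
s=sense();print(s)
for n in("scene","top"):
    d=snapshot(n);cv2.imwrite(f"pics/{n}0.png",d["img"][:,:,::-1]);print(n,d["fx"],d["fy"],d["cx"],d["cy"],np.round(d["extrinsics"],3).tolist())
E
```

```text
pics
{'time': 0.0, 'joint_pos': array([ 6.06517351e+01,  7.51636104e+00,  8.53288883e+01,  5.67028796e-04,
        8.72623616e+01, -4.89356390e+00]), 'qd': array([-0.00210478,  0.01397316, -0.07349872,  0.00488684,  0.03205727,
       -0.11656648]), 'joint_efforts': array([-1.16358565e-04, -5.69381297e+01, -5.00561714e+01, -2.61165369e-04,
        1.43911593e-02,  1.56897352e-05]), 'tool_pos': array([248.25470188, 545.98152913, 403.63482117]), 'tcp_rot': array([-1.79892830e+02, -9.74401441e-03,  1.55545262e+02]), 'ft_force': array([ 0.9549299 ,  0.60181122, -0.06286061]), 'wrist_torque': array([-0.0182889 ,  0.01896013,  0.02966051]), 'grip_force': 0.0, 'finger_gap': 85.80228213905929}
scene 462.96193126378444 462.96193126378444 321.0767118764729 240.79709453226639 [[-0.709, 0.496, -0.502, 1010.834], [0.705, 0.51, -0.492, 468.095], [0.012, -0.703, -0.711, 766.975], [0.0, 0.0, 0.0, 1.0]]
top 502.089237526244 502.089237526244 320.4951034936194 230.14971476655313 [[-0.001, -0.977, 0.212, 315.348], [-1.0, 0.0, -0.003, 22.083], [0.003, -0.212, -0.977, 1183.934], [0.0, 0.0, 0.0, 1.0]]
```

View pics/scene0.png

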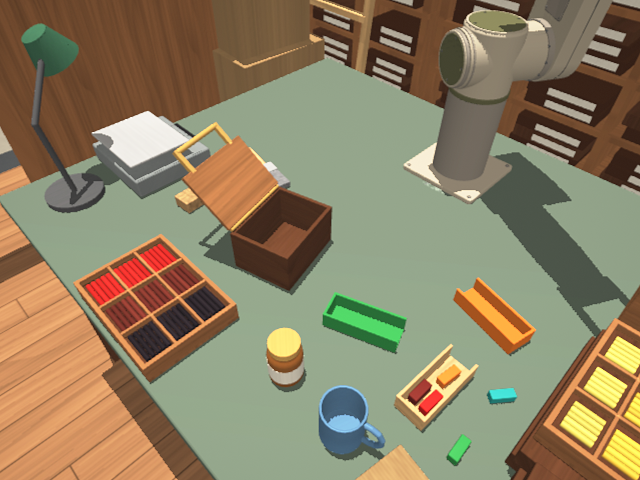

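View pics/top0.png

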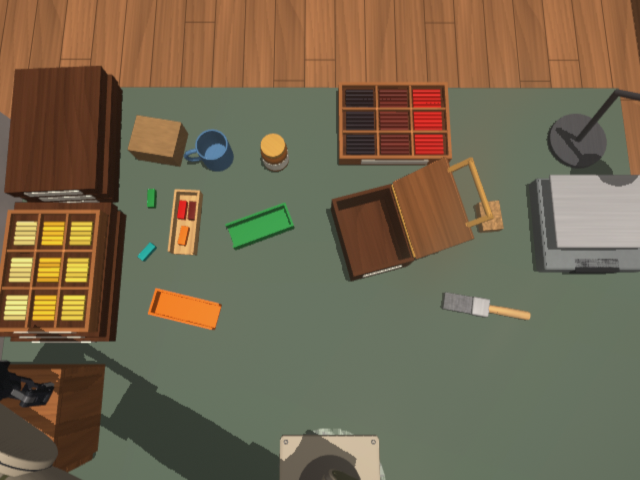

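The scene view shows the box at about (280,235) with the lid fallen back and the bar at (200,145). The scoop with its stubs is at (437,385), pouring end up-right. The top view shows the scoop at (185,222), open end down towards the robot, and the box at (372,230) with the bar at (480,190). I'll enlarge these to pick corners.

Run:
```python
import cv2,numpy as np
t=cv2.imread("pics/top0.png");s=cv2.imread("pics/scene0.png")
def crop(im,x0,x1,y0,y1,k):
    c=cv2.resize(im[y0:y1,x0:x1],None,fx=k,fy=k,interpolation=cv2.INTER_CUBIC)
    for x in range((x0+9)//10*10,x1,10):
        cv2.line(c,(int((x-x0+.5)*k),0),(int((x-x0+.5)*k),6),(255,255,255),1);
        if x%20==0: cv2.putText(c,str(x),(int((x-x0+.5)*k)-10,16),0,.35,(255,255,255),1)
    for y in range((y0+9)//10*10,y1,10):
        cv2.line(c,(0,int((y-y0+.5)*k)),(6,int((y-y0+.5)*k)),(255,255,255),1)
        if y%20==0: cv2.putText(c,str(y),(8,int((y-y0+.5)*k)+4),0,.35,(255,255,255),1)
    return c
a=crop(t,155,215,180,265,6);b=crop(s,390,480,340,425,4.8)
o=np.zeros((600,800,3),np.uint8);o[:a.shape[0],:a.shape[1]]=a;o[:b.shape[0],365:365+b.shape[1]]=b[:, :435];cv2.imwrite("pics/c1.png",o)
cv2.imwrite("pics/c2.png",crop(t,325,505,150,285,4.4))
cv2.imwrite("pics/c3.png",crop(s,170,340,120,290,3.5))
```

```text
(no output)
```

View pics/c1.png

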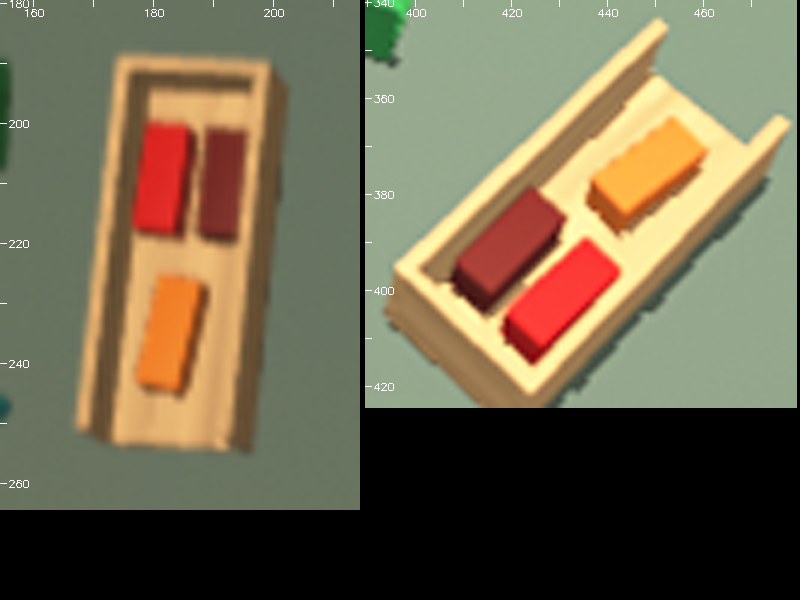

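View pics/c2.png

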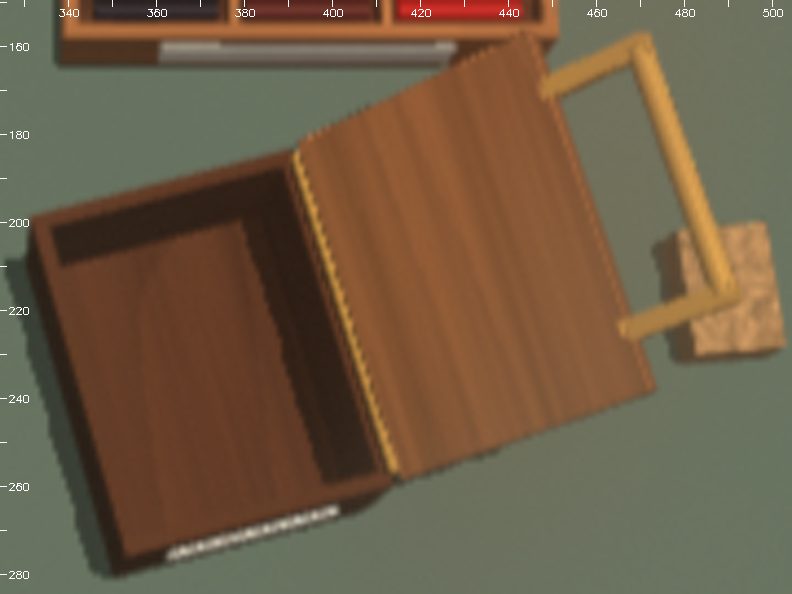

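View pics/c3.png

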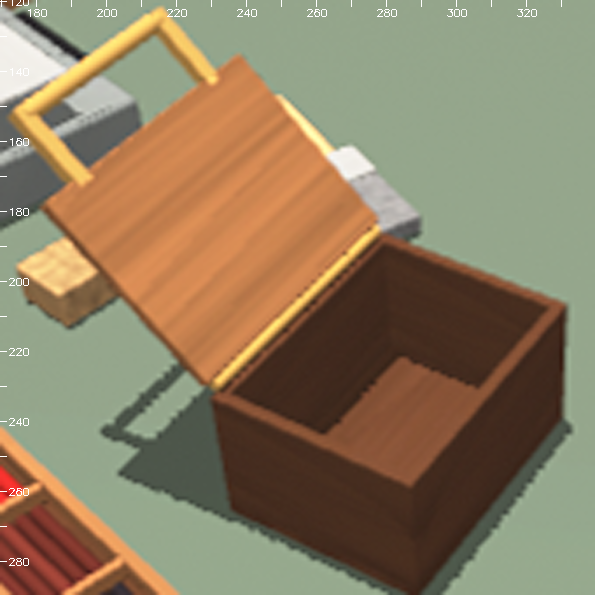

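The crops show the scoop rim corners, the box rim corners, the hinge strip and both bar ends clearly in both views. I'll triangulate them now.

```bash
cat > h.py <<'E'
import numpy as np
from scipy.optimize import least_squares
from scipy.spatial.transform import Rotation as R
C={'top':(502.089,320.495,230.15),'scene':(462.962,321.077,240.797)}
E={}
def load():
    from bench import snapshot
    return {n:snapshot(n) for n in('top','scene')}
def ray(d,p):
    v=d["extrinsics"][:3,:3]@np.array([(p[0]-d["cx"])/d["fx"],(p[1]-d["cy"])/d["fy"],1]);return d["extrinsics"][:3,3],v/np.linalg.norm(v)
def tri(L):
    A=np.zeros((3,3));b=np.zeros(3)
    for o,v in L:
        M=np.eye(3)-np.outer(v,v);A+=M;b+=M@o
    x=np.linalg.solve(A,b);return x,[np.linalg.norm((np.eye(3)-np.outer(v,v))@(x-o)) for o,v in L]
E
python3 - <<'E'
from h import *
D=load()
P=dict(sc_cl_R=((199.2,190),(395.75,394.9)),sc_cl_L=((174.2,188.7),(423.9,421.8)),sc_op_R=((193.3,253.8),(450.5,343.25)),sc_op_L=((167.5,251.2),(478,364.9)),
bx_fl=((332,198.8),(287.5,258.1)),bx_fr=((391.5,184),(230.9,232.9)),bx_nl=((350,279),(330.9,206.6)),bx_nr=((414.3,259),(280.4,187.2)),
bar_f=((471.1,158.1),(175.2,151.8)),bar_n=((490.9,216.5),(216,124.4)))
for k,(a,b) in P.items():
    x,e=tri([ray(D['top'],a),ray(D['scene'],b)]);print(k,x.round(1),np.round(e,1))
def plane(n,p,z):
    o,v=ray(D[n],p);return (o+v*(z-o[2])/v[2])[:2].round(1)
for k,(a,b) in P.items():
    z={'s':36,'b':100}[k[0]]
    if k[:3]!='bar':print(k,plane('top',a,z),plane('scene',b,z))
E
```

```text
sc_cl_R [661.9 306.3  37.1] [0.1 0.1]
sc_cl_L [665.2 366.3  36.2] [0.4 0.4]
sc_op_R [509.1 313.1  33. ] [0.1 0.1]
sc_op_L [514.4 372.6  36.6] [0.4 0.4]
bx_fl [621.5  -6.7 100.3] [1.2 1.2]
bx_fr [ 656.7 -141.5   98.5] [1. 1.]
bx_nl [446.  -50.1  97.7] [5.6 5.6]
bx_nr [ 484.8 -185.    97.8] [2.4 2.4]
bar_f [ 667.6 -281.6  233.7] [1.6 1.6]
bar_n [ 547.5 -312.7  231.7] [2.1 2.1]
sc_cl_R [662.2 306.5] [661.3 306.1]
sc_cl_L [665.5 366.1] [664.9 366.6]
sc_op_R [508.5 312.4] [511.2 313.6]
sc_op_L [514.6 372.4] [513.7 372.8]
bx_fl [622.4  -7.6] [620.7  -5.8]
bx_fr [ 657. -142.] [ 657.  -139.1]
bx_nl [442.3 -45.5] [450.7 -53.4]
bx_nr [ 486.  -186.5] [ 485.5 -180.6]
```

The numbers hold up:

| Item | Position (mm) | Yaw | Check |
|---|---|---|---|
| Scoop centre | (588, 340) | −2.4° | Rim height about 36 |
| Box centre | (552, −96) | 14.5° | Rim height about 99 |
| Bar | (607, −297, 232) | – | Hinge geometry predicts about 230 |

First I move to above the scoop.

```bash
python3 -m jog '0 0 0 0 0 -0.123 -1; 0 0 0 0 0 -0.123 -1; 0 0 0 0 0 -0.122 -1; 0 -0.48 0 0 0 0 -1; 0 -0.48 0 0 0 0 -1' 60; python3 -m jog '0 -0.48 0 0 0 0 -1; 0 -0.48 0 0 0 0 -1; -0.58 0 0 0 0 0 -1; -0.58 0 0 0 0 0 -1; -0.58 0 0 0 0 0 -1'; python3 -m jog '-0.58 0 0 0 0 0 -1; -0.58 0 0 0 0 0 -1; -0.58 0 0 0 0 0 -1; 0 0 0.4 0 0 0 -1; 0 0 0.4 0 0 0 -1'
```

```text
time: 0.82
tool_pos: [244.2, 449.3, 403.9]
tcp_rot: [-179.9, -0.0, 177.7]
ft_force: [-0.2, -0.2, 0.6]
finger_gap: 85.8
grip_force: 0.0
time: 1.45
tool_pos: [415.8, 346.6, 405.2]
tcp_rot: [179.9, 0.1, 177.6]
ft_force: [-0.4, 1.5, 0.3]
finger_gap: 85.4
grip_force: 0.0
time: 2.08
tool_pos: [589.1, 339.6, 323.2]
tcp_rot: [180.0, 0.0, 177.6]
ft_force: [-0.1, -0.1, -0.5]
finger_gap: 85.5
grip_force: 0.0
```

```bash
python3 -m jog '0 0 0.4 0 0 0 -1; 0 0 0.4 0 0 0 -1; 0 0 0.35 0 0 0 -1; 0 0 0.2 0 0 0 -1; 0 0 0.1 0 0 0 -1'; python3 -m jog '0 0 0 0 0 0 -0.2;0 0 0 0 0 0 0.2;0 0 0 0 0 0 0.5;0 0 0 0 0 0 1;0 0 0 0 0 0 1' 60
```

```text
time: 2.7
tool_pos: [587.8, 339.8, 178.5]
tcp_rot: [-180.0, -0.1, 177.6]
ft_force: [-0.7, 0.5, -0.5]
finger_gap: 84.9
grip_force: 0.0
time: 3.32
tool_pos: [588.8, 340.3, 181.5]
tcp_rot: [179.9, 0.1, 177.6]
ft_force: [-1.4, 0.5, 5.4]
finger_gap: 59.0
grip_force: 66.5
```

Run:
```python
from bench import *
import cv2
d=snapshot("scene");cv2.imwrite("pics/g1.png",cv2.resize(d["img"][300:460,330:560,::-1],None,fx=3,fy=3))
```

```text
(no output)
```

View pics/g1.png

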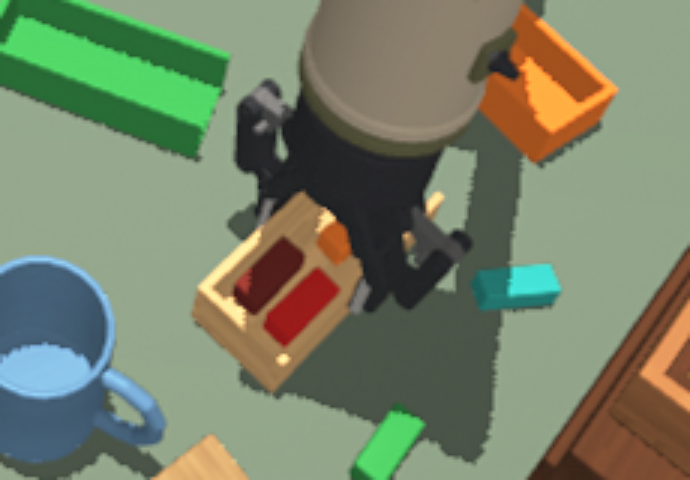

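Gripped at 59 mm with all stubs inside: brown (265,275), red (300,305) and orange (335,240) in the crop. Next I lift and carry it to the box.

```bash
python3 -m jog '0 0 -0.08 0 0 0 1; 0 0 -0.18 0 0 0 1; 0 0 -0.25 0 0 0 1; 0 0 -0.3 0 0 0 1; 0 0 -0.3 0 0 0 1'; python3 -m jog '0 0 -0.3 0 0 0 1; 0 0 -0.2 0 0 0 1; 0 0 -0.1 0 0 0 1; 0 -0.1 0 0 0 0 1; -0.03 -0.2 0 0 0 0 1';  python3 -m jog '-0.03 -0.3 0 0 0 0 1; -0.03 -0.35 0 0 0 0 1; -0.03 -0.35 0 0 0 0 1; -0.03 -0.35 0 0 0 0 1; -0.03 -0.35 0 0 0 0 1'; python3 -m jog '-0.03 -0.35 0 0 0 0 1; -0.03 -0.35 0 0 0 0 1; -0.03 -0.35 0 0 0 0 1; -0.03 -0.35 0 0 0 0 1; 0 -0.3 0 0 0 0 1'; python3 -m jog '0 -0.3 0 0 0 0 1; 0 -0.2 0 0 0 0 1; 0 -0.16 0 0 0 0 1; 0 0 0 0 0 0 1; 0 0 0 0 0 0 1'
```

```text
time: 4.0
tool_pos: [588.0, 339.9, 292.7]
tcp_rot: [180.0, 0.0, 177.6]
ft_force: [0.3, 0.5, -1.9]
finger_gap: 59.3
grip_force: 65.6
time: 4.62
tool_pos: [589.3, 309.1, 348.9]
tcp_rot: [-179.9, -0.1, 177.7]
ft_force: [-0.5, 0.1, -2.2]
finger_gap: 58.8
grip_force: 65.7
time: 5.25
tool_pos: [597.2, 136.7, 349.1]
tcp_rot: [-180.0, -0.1, 177.6]
ft_force: [0.6, -0.7, -1.4]
finger_gap: 59.2
grip_force: 65.7
time: 5.88
tool_pos: [601.8, -33.7, 349.1]
tcp_rot: [-180.0, -0.1, 177.5]
ft_force: [0.9, 0.1, -1.4]
finger_gap: 59.2
grip_force: 65.6
time: 6.5
tool_pos: [600.1, -96.3, 350.6]
tcp_rot: [180.0, -0.0, 177.7]
ft_force: [0.2, -0.3, -1.0]
finger_gap: 59.0
grip_force: 65.6
```

Run:
```python
from bench import *
import cv2,numpy as np
d=snapshot("scene");e=snapshot("top")
a=cv2.resize(d["img"][90:330,140:380,::-1],(400,400));b=cv2.resize(e["img"][130:330,280:480,::-1],(400,400))
cv2.imwrite("pics/g2.png",np.hstack([a,b]))
```

```text
(no output)
```

View pics/g2.png

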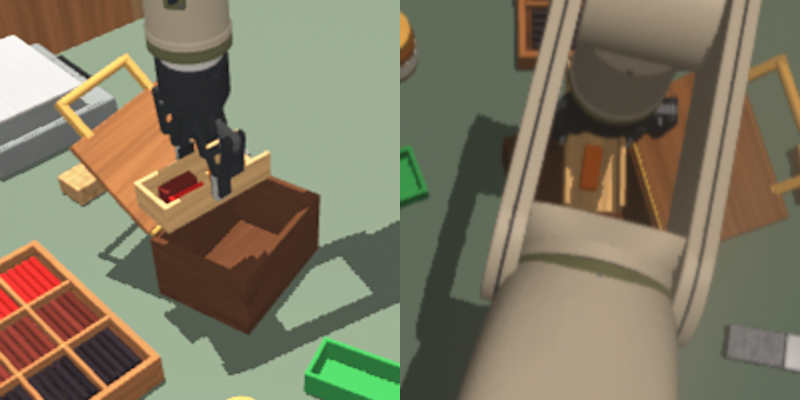

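The scoop sits over the open box with the stubs still in it: red/brown at the back (left panel 180,185), orange near the open end (right panel 592,168). Now I tip it.

```bash
python3 -m jog '0.166 0 0.009 0 -0.1 0 1;0.166 0 0.009 0 -0.1 0 1;0.166 0 0.009 0 -0.1 0 1;0.166 0 0.009 0 -0.1 0 1;0.166 0 0.009 0 -0.1 0 1'; python3 -m jog '0.166 0 0.009 0 -0.1 0 1;0.166 0 0.009 0 -0.1 0 1;0.166 0 0.009 0 -0.1 0 1;0.166 0 0.009 0 -0.1 0 1;0.166 0 0.009 0 -0.1 0 1'; python3 -m jog '0 0 0 0 0 0 1;0 0 0 0 0 0 1;0 0 0 0 0 0 1;0 0 0 0 0 0 1;0 0 0 0 0 0 1'
python3 - <<'E'
from bench import *
import cv2,numpy as np
d=snapshot("scene");e=snapshot("top")
a=cv2.resize(d["img"][90:330,140:380,::-1],(400,400));b=cv2.resize(e["img"][130:330,280:480,::-1],(400,400))
cv2.imwrite("pics/g3.png",np.hstack([a,b]))
E
```

```text
time: 7.22
tool_pos: [520.3, -92.8, 329.4]
tcp_rot: [-180.0, 30.2, 177.7]
ft_force: [0.3, 0.6, -2.4]
finger_gap: 58.7
grip_force: 65.6
time: 7.85
tool_pos: [459.8, -78.8, 283.4]
tcp_rot: [179.9, 59.0, 176.5]
ft_force: [0.2, 0.9, -1.4]
finger_gap: 58.9
grip_force: 65.8
time: 8.48
tool_pos: [460.8, -79.3, 284.8]
tcp_rot: [-179.6, 58.9, 177.2]
ft_force: [0.2, 0.3, -1.2]
finger_gap: 58.6
grip_force: 65.8
```

View pics/g3.png

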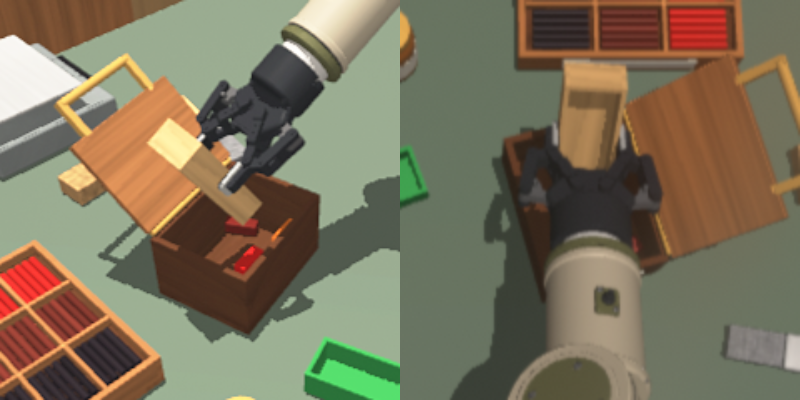

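All three stubs are in the box: brown (240,227), red (248,260), orange (282,232) near the wall. The scoop is empty. Now I level it.

```bash
python3 -m jog '-0.166 0 0.009 0 0.1 0 1;-0.166 0 0.009 0 0.1 0 1;-0.166 0 0.009 0 0.1 0 1;-0.166 0 0.009 0 0.1 0 1;-0.166 0 0.009 0 0.1 0 1'; python3 -m jog '-0.166 0 0.009 0 0.1 0 1;-0.166 0 0.009 0 0.1 0 1;-0.166 0 0.009 0 0.1 0 1;-0.166 0 0.009 0 0.1 0 1;-0.166 0 0.009 0 0.1 0 1'; python3 -m jog '0 0 0 0 0 0 1'
cat >> h.py <<'E'
def togo(pos,yaw):
    from bench import sense
    s=sense();Rc=R.from_euler('xyz',s['tcp_rot'],degrees=True);Rt=R.from_euler('xyz',[180,0,yaw],degrees=True)
    print('turn/60',(np.degrees((Rc.inv()*Rt).as_rotvec())/60).round(3),'shift/100 after turn',(Rt.inv().apply(np.array(pos)-s['tool_pos'])/100).round(3))
E
python3 -c "
from h import *
togo([589,340,350],177.6)"
```

```text
time: 9.2
tool_pos: [518.6, -81.5, 341.1]
tcp_rot: [-179.8, 29.7, 177.0]
ft_force: [0.6, 0.9, -1.1]
finger_gap: 59.3
grip_force: 65.7
time: 9.82
tool_pos: [598.3, -85.7, 361.7]
tcp_rot: [-179.9, -0.3, 177.0]
ft_force: [-0.1, 0.1, -1.5]
finger_gap: 58.8
grip_force: 65.7
time: 9.95
tool_pos: [598.6, -85.7, 360.2]
tcp_rot: [-179.9, -0.2, 177.0]
ft_force: [0.1, -0.7, -1.7]
finger_gap: 59.2
grip_force: 65.7
turn/60 [-0.001 -0.004 -0.01 ] shift/100 after turn [0.274 4.249 0.102]
```

```bash
python3 -m jog '0 0.2 0 0 0 -0.01 1;0.03 0.45 0 0 0 0 1;0.03 0.45 0 0 0 0 1;0.03 0.45 0 0 0 0 1;0.03 0.45 0 0 0 0 1'; python3 -m jog '0.03 0.45 0 0 0 0 1;0.03 0.45 0 0 0 0 1;0.03 0.45 0 0 0 0 1;0.03 0.45 0 0 0 0 1;0.03 0.45 0 0 0 0 1';python3 -m jog '0 0 0.3 0 0 0 1;0 0 0.4 0 0 0 1;0 0 0.4 0 0 0 1;0 0 0.3 0 0 0 1;0 0 0.2 0 0 0 1'; python3 -m jog '0 0 0 0 0 0 1'; python3 -c "
from h import *
togo([589,340,182],177.6)
from bench import *
import cv2
d=snapshot('scene');cv2.imwrite('pics/g4.png',cv2.resize(d['img'][110:300,170:400,::-1],None,fx=3,fy=3))"
```

```text
time: 10.58
tool_pos: [593.0, 117.0, 361.7]
tcp_rot: [-180.0, 0.0, 177.6]
ft_force: [0.1, -0.3, -1.8]
finger_gap: 58.5
grip_force: 65.7
time: 11.2
tool_pos: [587.3, 342.3, 361.6]
tcp_rot: [180.0, -0.0, 177.6]
ft_force: [2.1, 0.1, -1.5]
finger_gap: 59.0
grip_force: 65.7
time: 11.82
tool_pos: [586.9, 340.2, 199.5]
tcp_rot: [-179.9, -0.2, 177.6]
ft_force: [0.0, -0.5, -1.5]
finger_gap: 58.7
grip_force: 65.7
time: 11.95
tool_pos: [587.1, 339.9, 199.4]
tcp_rot: [-179.9, -0.3, 177.6]
ft_force: [0.3, 0.2, -1.7]
finger_gap: 58.6
grip_force: 65.7
turn/60 [-0.002 -0.004 -0.   ] shift/100 after turn [-0.019  0.002  0.174]
```

View pics/g4.png

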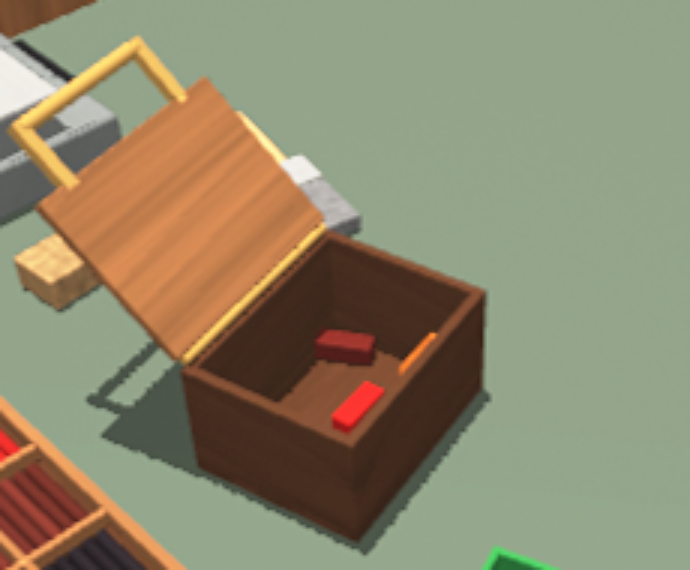

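Brown (345,347), red (358,405) and orange (418,353) lie on the box floor, and the lid is still back. Now I set the scoop down.

```bash
python3 -m jog '0 0 0.07 0.0 0 0 1;0 0 0.05 0 0 0 1;0 0 0.03 0 0 0 1;0 0 0.015 0 0 0 1;0 0 0 0 0 0 1'
```

```text
time: 12.62
tool_pos: [588.4, 339.9, 184.1]
tcp_rot: [-179.9, -0.1, 177.6]
ft_force: [0.2, 0.2, -2.4]
finger_gap: 58.8
grip_force: 65.7
```

```bash
python3 -m jog '0 0 0.015 0.0 0 0 1;0 0 0.015 0 0 0 1;0 0 0 0 0 0 1'
```

```text
time: 13.0
tool_pos: [588.5, 339.9, 181.7]
tcp_rot: [-179.9, -0.1, 177.6]
ft_force: [-1.9, -0.5, 1.2]
finger_gap: 59.0
grip_force: 66.0
```

```bash
python3 -m jog '0 0 0 0 0 0 0;0 0 0 0 0 0 -0.5;0 0 0 0 0 0 -1;0 0 0 0 0 0 -1;0 0 0 0 0 0 -1' 30; python3 -m jog '0 0 -0.1 0 0 0 -1;0 0 -0.3 0 0 0 -1;0 0 -0.5 0 0 0 -1;0 0 -0.6 0 0 0 -1;0 0 -0.6 0 0 0 -1';python3 -m jog '0 0 -0.58 0 0 0 -1;0 0 0 0 0 0 -1'; python3 -c "
from h import *
togo([606,-297,450],194.5)
from bench import *
import cv2
d=snapshot('scene');cv2.imwrite('pics/g5.png',cv2.resize(d['img'][300:460,330:560,::-1],None,fx=2,fy=2))"
```

```text
time: 13.62
tool_pos: [588.3, 339.9, 181.2]
tcp_rot: [-179.9, -0.1, 177.6]
ft_force: [0.1, -0.3, -0.2]
finger_gap: 85.1
grip_force: 0.0
time: 14.25
tool_pos: [588.5, 340.1, 393.9]
tcp_rot: [-179.9, -0.1, 177.6]
ft_force: [0.7, -0.0, -0.8]
finger_gap: 85.5
grip_force: 0.0
time: 14.5
tool_pos: [589.6, 340.6, 458.6]
tcp_rot: [179.7, 0.5, 177.6]
ft_force: [0.8, -0.1, 0.4]
finger_gap: 85.3
grip_force: 0.0
turn/60 [ 0.003  0.01  -0.282] shift/100 after turn [ 1.437 -6.214  0.086]
```

View pics/g5.png

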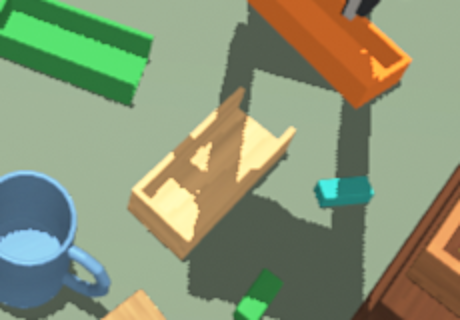

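The scoop stands flat and empty at (210,170). Picture allowance is used up, so from here I work on numbers. Going above the bar with the fingers half open.

```bash
python3 -m jog '0 0 0 0 0.01 -0.141 -1;0 0 0 0 0 -0.141 -0.1;0.1 -0.44 0 0 0 0 -0.1;0.1 -0.44 0 0 0 0 -0.1;0.1 -0.44 0 0 0 0 -0.1'; python3 -m jog '0.1 -0.44 0 0 0 0 -0.1;0.1 -0.44 0 0 0 0 -0.1;0.1 -0.44 0 0 0 0 -0.1;0.1 -0.44 0 0 0 0 -0.1;0.1 -0.44 0 0 0 0 -0.1'; python3 -m jog '0.1 -0.44 0 0 0 0 -0.1;0.1 -0.44 0 0 0 0 -0.1;0.1 -0.44 0 0 0 0 -0.1;0.1 -0.44 0 0 0 0 -0.1;0.1 -0.44 0 0 0 0 -0.1'; python3 -m jog '0.1 -0.44 0 0 0 0 -0.1;0 0 0 0 0 0 -0.1'
python3 - <<'E'
from h import *
togo([606,-297,390],194.5)
from bench import *
import cv2
d=snapshot("wrist");s=sense()
print(d["fx"],d["cx"],d["cy"],d["extrinsics"].round(3).tolist())
np.savez("w1.npz",**d)
E=np.linalg.inv(d["extrinsics"])
def proj(p):
    q=E@np.r_[p,1];th=np.arctan2(np.hypot(q[0],q[1]),q[2]);a=np.arctan2(q[1],q[0]);return np.array([d["cx"]+d["fx"]*th*np.cos(a),d["cy"]+d["fy"]*th*np.sin(a)])
for p in ([606,-297,231],[667.6,-281.6,233],[547.5,-312.7,232]):print(p,proj(p).round(1))
# brass mask
h=cv2.cvtColor(d["img"],cv2.COLOR_RGB2HSV);c=proj([606,-297,231]).astype(int)
for t in (-30,-15,0,15,30):
    m=np.array([606,-297,231])+t*np.array([.968,.25,0])
    out=[]
    for k in range(-40,41,4):
        u=proj(m+k*np.array([-.25,.968,0]));x,y=u.round().astype(int)
        out.append(tuple(int(v) for v in d["img"][y,x]) if 0<=x<640 and 0<=y<480 else None)
    print(t,out)
E
```

```text
time: 15.18
tool_pos: [592.5, 203.7, 447.6]
tcp_rot: [179.9, -0.9, -165.5]
ft_force: [-0.7, -0.8, 0.3]
finger_gap: 46.7
grip_force: 0.0
time: 15.8
tool_pos: [599.0, -21.9, 448.1]
tcp_rot: [179.9, -0.9, -165.5]
ft_force: [0.4, 0.3, 0.1]
finger_gap: 47.2
grip_force: 0.0
time: 16.42
tool_pos: [605.8, -247.4, 448.4]
tcp_rot: [179.8, -0.9, -165.5]
ft_force: [0.4, 1.3, -0.2]
finger_gap: 46.8
grip_force: 0.0
time: 16.68
tool_pos: [606.5, -294.3, 447.7]
tcp_rot: [179.8, -0.9, -165.7]
ft_force: [0.4, 0.2, 0.6]
finger_gap: 47.1
grip_force: 0.0
turn/60 [ 0.003 -0.015 -0.004] shift/100 after turn [ 0.012 -0.025  0.577]
371.64829954431775 315.0126784639076 237.71368333069535 [[-0.247, 0.932, 0.264, 533.938], [0.969, 0.236, 0.071, -312.26], [0.004, 0.274, -0.962, 416.474], [0.0, 0.0, 0.0, 1.0]]
[606, -297, 231] [308.1 275.1]
[667.6, -281.6, 233] [308.4 373.2]
[547.5, -312.7, 232] [305.9 160.9]
-30 [(132, 146, 118), (132, 145, 119), (133, 147, 121), (132, 147, 120), (131, 146, 118), (131, 145, 119), (131, 145, 119), (131, 145, 119), (132, 146, 119), (158, 121, 53), (237, 191, 71), (226, 180, 66), (
[... 796 characters left out ...]
 28), (115, 72, 39)]
15 [(112, 108, 104), (109, 105, 100), (27, 23, 23), (28, 28, 26), (132, 145, 119), (132, 146, 120), (131, 144, 118), (132, 146, 119), (131, 145, 120), (129, 146, 123), (151, 113, 42), (150, 112, 45), (126, 113, 73), (132, 145, 119), (131, 145, 118), (131, 145, 119), (131, 145, 118), (124, 134, 108), (107, 69, 34), (22, 22, 23), (34, 32, 33)]
30 [(106, 104, 98), (21, 20, 20), (24, 24, 25), (36, 39, 32), (132, 145, 119), (132, 146, 120), (124, 135, 109), (205, 140, 66), (205, 139, 67), (198, 134, 66), (153, 115, 44), (148, 111, 39), (122, 90, 34), (165, 150, 128), (164, 158, 141), (140, 132, 118), (141, 134, 118), (142, 137, 122), (108, 70, 36), (24, 25, 25), (27, 26, 29)]
```

The wrist view puts the bar within 1–2 mm of the finger midline, about 2 mm along +box y from my estimate, and the tool is already there. I descend 61 mm and pinch.

```bash
python3 -m jog '0.03 0 0.2 0 -0.015 0 -0.1;0 0 0.2 0 0 0 -0.1;0 0 0.15 0 0 0 -0.1;0 0 0.06 0 0 0 -0.1;0 0 0 0 0 0 -0.1' 30; python3 -m jog '0 0 0 0 0 0 0.2;0 0 0 0 0 0 0.4;0 0 0 0 0 0 0.6;0 0 0 0 0 0 1;0 0 0 0 0 0 1' 30;python3 -m jog '0 0 0 0 0 0 1;0 0 0 0 0 0 1'
```

```text
time: 17.35
tool_pos: [604.5, -291.5, 388.8]
tcp_rot: [179.9, 0.1, -165.5]
ft_force: [-0.4, 1.6, 0.6]
finger_gap: 46.9
grip_force: 0.0
time: 17.98
tool_pos: [604.6, -292.5, 390.3]
tcp_rot: [-179.9, 0.2, -165.5]
ft_force: [1.5, -5.2, 4.7]
finger_gap: 10.8
grip_force: 29.3
time: 18.23
tool_pos: [604.6, -292.5, 390.3]
tcp_rot: [-180.0, 0.2, -165.5]
ft_force: [2.6, -4.9, 4.2]
finger_gap: 10.9
grip_force: 29.3
```

Pinched (11 mm, 29 N). I'll work out the arc's increments: tool y = +box y, tool z = down.

```bash
python3 -c "
import numpy as np
f=np.linspace(2.4,1.571,21);y=185*np.cos(f);z=185*np.sin(f)
print(np.c_[np.diff(y)/100,-np.diff(z)/100].round(3).tolist())"
```

```text
[[0.053, -0.055], [0.055, -0.053], [0.057, -0.051], [0.059, -0.048], [0.061, -0.046], [0.063, -0.043], [0.065, -0.041], [0.067, -0.038], [0.068, -0.035], [0.07, -0.032], [0.071, -0.029], [0.072, -0.026], [0.073, -0.023], [0.074, -0.02], [0.075, -0.017], [0.075, -0.014], [0.076, -0.011], [0.076, -0.008], [0.077, -0.005], [0.077, -0.002]]
```

```bash
python3 -m jog '0 0.053 -0.055 0 0 0 1;0 0.055 -0.053 0 0 0 1;0 0.057 -0.051 0 0 0 1;0 0.059 -0.048 0 0 0 1;0 0.061 -0.046 0 0 0 1'; python3 -m jog '0 0 0 0 0 0 1'
```

```text
time: 18.85
tool_pos: [597.2, -264.7, 415.7]
tcp_rot: [-180.0, 0.2, -165.5]
ft_force: [-0.2, -4.8, 2.9]
finger_gap: 10.5
grip_force: 29.2
time: 18.98
tool_pos: [597.2, -264.6, 415.8]
tcp_rot: [-180.0, 0.2, -165.5]
ft_force: [-0.6, -6.5, 5.8]
finger_gap: 10.8
grip_force: 30.1
```

Small forces, so I continue.

```bash
python3 -m jog '0 0.063 -0.043 0 0 0 1;0 0.065 -0.041 0 0 0 1;0 0.067 -0.038 0 0 0 1;0 0.068 -0.035 0 0 0 1;0 0.07 -0.032 0 0 0 1'; python3 -m jog '0 0.071 -0.029 0 0 0 1;0 0.072 -0.026 0 0 0 1;0 0.073 -0.023 0 0 0 1;0 0.074 -0.02 0 0 0 1;0 0 0 0 0 0 1'; python3 -c "
from h import *
togo([570,-164,447],194.5)"
```

```text
time: 19.6
tool_pos: [588.7, -232.2, 433.8]
tcp_rot: [180.0, 0.1, -165.5]
ft_force: [-1.5, -3.7, 4.7]
finger_gap: 11.1
grip_force: 30.6
time: 20.23
tool_pos: [581.2, -203.2, 443.2]
tcp_rot: [179.9, 0.1, -165.5]
ft_force: [-4.6, -3.3, 3.8]
finger_gap: 10.5
grip_force: 30.6
turn/60 [0.002 0.002 0.   ] shift/100 after turn [ 0.011  0.407 -0.038]
```

```bash
python3 -m jog '0 0.075 -0.017 0 0 0 1;0 0.075 -0.014 0 0 0 1;0 0.076 -0.011 0 0 0 1;0 0.076 -0.008 0 0 0 1;0 0.076 -0.005 0 0 0 1'; python3 -m jog '0 0.04 -0.001 0 0 0 1;0 0 0 0 0 0 1;0 0 0 0 0 0 1;0 0 0 0 0 0 1;0 0 0 0 0 0 1'
python3 - <<'E'
from h import *
togo([570,-164,447],194.5)
D=load()
# where the bar ends and box rim would project, check: brass pixels in scene view between heights
import cv2
d=D['scene'];E=np.linalg.inv(d["extrinsics"])
def proj(p):
    q=E@np.r_[p,1];return np.array([d["cx"]+d["fx"]*q[0]/q[2],d["cy"]+d["fy"]*q[1]/q[2]])
ax=np.array([.968,.25,0]);ay=np.array([-.25,.968,0]);H=np.array([570,-164,105.])
# board far edge (+x side): scan across y at several heights on x=+88 line
for h in (20,50,80,110,130):
  row=[]
  for k in range(-32,33,4):
    x,y=proj(H+89*ax+k*ay+[0,0,h]).round().astype(int);row.append(int(d["img"][y,x].astype(int)[0]-d["img"][y,x].astype(int)[1]))
  print(h,row)
E
```

```text
time: 20.85
tool_pos: [571.8, -166.7, 448.1]
tcp_rot: [179.8, 0.1, -165.5]
ft_force: [-4.4, -3.1, 7.1]
finger_gap: 10.4
grip_force: 30.9
time: 21.48
tool_pos: [570.8, -163.0, 448.3]
tcp_rot: [179.8, 0.1, -165.5]
ft_force: [-5.2, -2.2, 1.4]
finger_gap: 10.3
grip_force: 30.0
turn/60 [0.003 0.001 0.   ] shift/100 after turn [ 0.01  -0.008  0.013]
20 [-18, -18, -18, -18, -18, -18, -5, 35, 38, 39, 36, 39, 39, 29, 27, 25, 25]
50 [-18, -18, -18, -18, -18, -19, -4, 40, 46, 44, 38, 38, 39, 37, 35, 36, 39]
80 [-18, -18, -18, -18, -18, -18, -3, 37, 43, 45, 42, 42, 41, 40, 41, 40, 40]
110 [-18, -18, -18, -18, -18, -19, -19, 38, 42, 39, 37, 38, 37, 37, 37, 39, 43]
130 [-18, -18, -18, -18, -18, -18, -10, 22, 44, 40, 36, 37, 39, 37, 38, 39, 37]
```

The board's back edge stays at the same offset from 20 to 130 mm above the hinge, so the lid stands straight up, still and gripped. Handing in.

```bash
python3 -c "
from bench import *
print(hand_in())"
```

```text
the job is handed in; nothing more can be done
None
```

The three stubs are in the box, the empty scoop is back flat on the counter, and the lid is held straight up and still by its bar at about 30 N; the job is handed in, but no verdict came back.

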